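Feel for the catch notch and release the platen hoop

ROBOT

A 6-joint arm with a two-finger parallel gripper is mounted at the origin on the work surface. World frame = base frame: x ahead of the robot, y to its left, z up, the work surface at z = 0. Lengths are in m, angles in rad, forces in N, time in s.
With the tool pointing down it reaches from about 0.35 to 0.775 m from the base axis. Payload 7.3 kg.
Tool frame: the origin (TCP) lies midway between the tips of the shut fingers; the grasp point (between the pads) lies 19 mm behind it (manip.grip_depth is the distance from the TCP to the grasp point, in m); x points along the fingers, y is the direction in which the jaws open and shut, and the axes are right-handed (so a half turn about x gives the same grasp; the last joint's range is limited). The gripper opens to 92 mm and grips with 3 to 60 N. Pads are 19 mm wide; open, the fingers measure 130 mm over their backs; the gripper's body (75 mm by 190 mm) begins 47 mm behind the grasp point.
Start: joints at [-1.384, 0.342, 1.524, -0, 1.275, -0.146], TCP at [0.172, -0.496, 0.227] pointing down, gripper open.
Joint ranges: [-2.53, 2.53], [-0.77, 2.02], [0.04, 2.7], [-1, 4.14], [0.28, 2.66], [-3.11, 3.11]. Speed limits (rad/s): [2.57, 2.57, 3.14, 3.14, 3.14, 3.14].

INTERFACE

Orientations are given as a unit quaternion [x, y, z, w].
In Python, from rig import manip gives the robot as it stands.
- The arm moves only by the tool send_rows, never from a script. Its argument "deltas" is one flat list of numbers, 7 for each row, row after row: the shift along the tool's x, y, z in mm, then the turn, a rotation vector about the tool's x, y, z in degrees, then the finger opening in mm, from 0 to 91.8. A call has 1 to 12 rows; each row is the pose to reach, as a shift and turn from the pose commanded when the call began, along the tool's axes at that moment; what a row does not reach only later rows make up. A row lasts 1/8 s, in which the tool goes at most 62.5 mm and 10.7 degrees, less where a joint would pass 70% of its speed; a pose out of reach is approached as far as the arm can. A call with a gripper value outside its range is refused whole. The fingers move at their own pace and stop on an object; "newtons" is the grip in N (left out, the last holds). Time passes only in rows, so rows that repeat a pose let the fingers close. It gives the time, the measured TCP pose, the force and the opening at its end, in the units of the state.
- manip.sense(): the state, without advancing time (a new reading comes with each control period).
- manip.read_camera(name): name is "scene" or "top"; returns a dict with "image" (480x640x3 uint8, red, green, blue), "vertical_fov" (degrees; the focal length in pixels is half the picture's height over the tangent of half this angle, whatever the lens; pixels are square), "cx", "cy" (the principal point, pixels), "dist_coeffs" ([k1, k2, p1, p2, k3] as OpenCV has them; the pictures are not rectified), "view" (4x4, takes a point from world to camera coordinates). Camera axes: x right, y up, looking along -z (the intrinsics and any distortion apply to the point x, -y, -z); pixel columns grow to the right and rows downward; lengths in m; the calibration is good to about 2 mm. A picture is of the moment at which its call begins. There is no depth.
- manip.sign_off(): hands the job in, once; it reports no verdict.
The state is a dict: "time": time; "q": joint angles; "joint_vel": joint speeds; "effort": joint torques, N m; "position": TCP position; "tool_rot": TCP orientation; "ft_force": force on the tool from outside, world axes, zero at the start; "moment": the same for the moment, N m; "opening": opening from 0.0 (shut) to 1.0 (fully open).
Only numpy, scipy, OpenCV 4.12 (cv2) and the standard library are available. Lean on these libraries where they do the work, as an engineer would, in place of code of your own. Each camera call takes 0.05 s, during which the arm holds its last target. There are 200 camera calls.

TASK

The hold-down hoop of the garment platen on the bench is latched shut; its catch sits in a finger notch somewhere along the long front rail, dark steel on dark steel. Starting near one end of the rail, run a fingertip gently along its front edge until it drops into the notch, then press the catch inside straight in until the hoop springs up, and draw the finger out so that the hoop stands open by its own springs. Do not grip anything or push the hoop up yourself, and leave the things lying around where they are.

Things in the scene. Friction and masses are not known exactly. Their poses are not given: they have to be found in the camera images.
- platen: Fixed garment platen unit: grey-green tray 290 mm deep (x), 500 mm wide (y); black pad (152 x 328 mm, top 44 mm up) inside a grey-green hoop (224 x 400 mm outside, bars 28 mm wide, top 58 mm up when shut). Origin: underside, mid-width, 160 mm behind the front face. x points from the front rail to the hinge at the back, away from the robot (turned up to 0.2 rad either way), y left along the rail, z up.
- rail_mid (a point): Middle of the upper front edge of the dark steel rail along the platen's front (platen x = -160, y = 0, 38 mm up; axes as the platen's). The rail is 500 mm long, 38 mm high, its front face flat and upright but for one notch, whose middle lies up to 70 mm left or right of here. The shut hoop's front edge is 34 mm behind that face.
- rail_left (a point): Left end (platen y = +250 mm) of the upper front edge of the rail, 38 mm above the bench. Axes as the platen's. The end parts of the rail, from 105 mm beyond its middle outwards, never hold the notch.
- rail_right (a point): Right end (platen y = -250 mm) of the upper front edge of the rail, 38 mm above the bench. Axes as the platen's.
- catch (a joint): Catch plate at the back of the notch, pressed in along the platen's +x, m: 0 at rest, 0.008 at its stop; lets the hoop go at about 0.004 (8 N; 11 N at the stop), springs back. The notch is 46 mm wide along the rail, open to front and top, side walls upright, floor 8 mm above the bench. Plate: 42 mm wide, 9 to 36 mm above the bench, 14 mm behind the rail's front face.
- hoop (a joint): Angle of the hoop about its hinge at the back (105 mm behind the platen's origin, 49 mm up), rad: 0 shut; the front bar rises as it grows. Once the catch lets go, springs lift it in about a second to about 0.8, where it stays; it yields softly to anything in the way and goes on when that is withdrawn.
- hoop_front (a point): Middle of the top of the hoop's front bar (28 mm wide, 400 mm long along y); moves with the hoop.
- tape_roll: Loose ring of tape, 90 mm outside, 60 mm inside, 19 mm high, lying on the platen pad. Origin: centre of its underside. Leave it.
- square: Loose steel try square, blade 150 x 20 mm, other leg 90 x 20 mm, 5 mm thick, lying on the platen pad. Origin: underside, middle of the blade. Leave it.
- squeegee: Loose film squeegee, grey bar with a white blade, 130 mm long, 47 mm wide, 16 mm high, lying on the bench in front of the left part of the rail. Origin: middle of its underside. Leave it.
- hexdriver: Loose screwdriver, about 200 mm long and 30 mm high, lying on the bench right of the platen. Leave it.
- spray: Loose white bottle, 60 mm wide, 170 mm high, on the bench right of the platen. Origin: centre of its underside. Leave it.
- jar: Loose jar, 70 mm wide, 80 mm high, on the bench in front of the rail's right end. Origin: centre of its underside. Leave it.
- brush: Loose hand brush, about 200 mm long and 30 mm high, lying on the bench left of the platen. Leave it.

How it is judged:
By the outcome, as a careful person would: the job done as asked, in the order asked, and still so for the second after the job is handed in, with the robot touching nothing.
It also fails if it takes over 64 s, if anything falls off the work surface, if the arm or the gripper's body presses on something with over 40 N, if the wrist force passes 120 N, or if a joint passes its speed limit or range.

## Working session

There is one attempt and no reset: what is moved stays moved. The work goes in short steps, Python scripts to look and compute and a tool call to move; the robot and the scene stay as the last step left them, time stands still between calls to the robot, and variables do not carry over. Pictures are saved under pics/ and viewed, about 8 in all and at most 12, crops included, and the job is handed in when it is done.

Besides the shell and the picture viewer there is one more tool, called as a command line: name --argument value ..., lists and objects as JSON in quotes. send_rows: Moves the arm, as the interface text tells. Its arguments: {"type":"object","properties":{"deltas":{"type":"array","items":{"type":"number"}},"newtons":{"type":"number"}},"required":["deltas"]}

```bash
mkdir -p pics
python3 - <<'E'
from rig import manip
import cv2,pickle,numpy as np
s=manip.sense();print({k:np.round(v,3) for k,v in s.items()})
for n in("scene","top"):
    c=manip.read_camera(n);pickle.dump(c,open(n+".pkl","wb"))
    cv2.imwrite(f"pics/{n}0.png",c["image"][:,:,::-1]);print(n,c["vertical_fov"],c["cx"],c["cy"],c["dist_coeffs"],np.round(c["view"],3).tolist())
E
```

```text
{'time': np.float64(0.0), 'q': array([-1.384,  0.343,  1.525,  0.   ,  1.275, -0.146]), 'joint_vel': array([-0.   ,  0.   ,  0.001, -0.001,  0.   , -0.001]), 'effort': array([ 1.0000e-03, -4.3124e+01, -2.4422e+01,  7.2000e-02,  5.6000e-02,
       -0.0000e+00]), 'position': array([ 0.171, -0.496,  0.226]), 'tool_rot': array([-0.697, -0.118,  0.697, -0.117]), 'ft_force': array([-0.358, -0.015, -0.168]), 'moment': array([0.   , 0.067, 0.023]), 'opening': np.float64(0.997)}
scene 49.81954408623885 322.03850949884185 235.09123734607832 [-0.09750413  0.          0.          0.          0.        ] [[-0.592, 0.806, -0.014, 0.344], [-0.488, -0.345, 0.802, 0.259], [0.642, 0.481, 0.597, -1.743], [0.0, 0.0, 0.0, 1.0]]
top 50.446666947855206 327.68559739641034 240.786058786945 [-0.03276953  0.          0.          0.          0.        ] [[-0.004, -1.0, -0.005, 0.013], [0.997, -0.004, 0.079, -0.594], [-0.079, -0.004, 0.997, -1.268], [0.0, 0.0, 0.0, 1.0]]
```

View pics/top0.png

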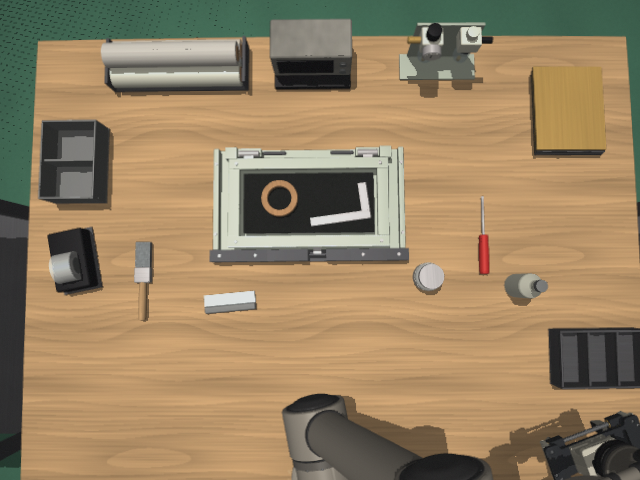

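View pics/scene0.png

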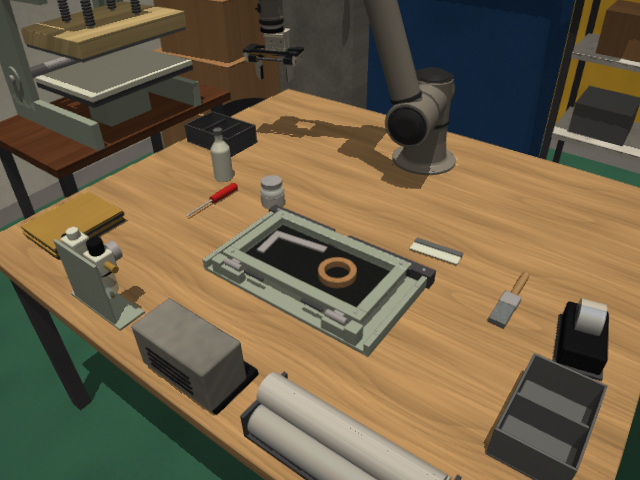

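The top view shows the rail as a dark strip from about (210,257) to (408,256), with a notch-like mark near (317,253). The squeegee is at (230,302) and the jar at (429,277). I'll zoom in on the rail and measure its front edge.

```bash
cat > h.py <<'E'
import numpy as np,cv2,pickle
def ray(c,uv,z):
    f=240/np.tan(np.radians(c["vertical_fov"]/2));K=np.array([[f,0,c["cx"]],[0,f,c["cy"]],[0,0,1]])
    p=cv2.undistortPoints(np.array(uv,float).reshape(-1,1,2),K,np.array(c["dist_coeffs"])).reshape(-1,2)
    V=np.array(c["view"]);R,t=V[:3,:3],V[:3,3];o=-R.T@t
    d=np.c_[p[:,0],-p[:,1],-np.ones(len(p))]@R
    return o+d*((z-o[2])/d[:,2])[:,None]
E
python3 - <<'E'
from h import *
c=pickle.load(open("top.pkl","rb"));im=c["image"]
cv2.imwrite("pics/crop.png",cv2.resize(im[235:315,200:440,::-1],None,fx=3.33,fy=3.33,interpolation=cv2.INTER_CUBIC))
g=im.astype(int);wood=(g[...,0]-g[...,2]>40)
# front edge: for each column, going up from wood row 
pts=[]
for u in list(range(214,406,8)):
    col=wood[235:285,u]; r=[i for i in range(49) if not col[i]]; pts.append((u,235+max([i for i in r if i<36])+.5))
print(pts)
print(np.round(ray(c,pts,0.0),3)[::4].tolist());print(np.round(ray(c,pts,.038),3)[::4].tolist())
for u in range(296,340,3): print(u,[tuple(im[v,u]) [0] for v in range(246,266)])
E
```

```text
[(214, 262.5), (222, 262.5), (230, 262.5), (238, 262.5), (246, 262.5), (254, 262.5), (262, 261.5), (270, 261.5), (278, 261.5), (286, 261.5), (294, 261.5), (302, 261.5), (310, 261.5), (318, 261.5), (326, 261.5), (334, 261.5), (342, 261.5), (350, 261.5), (358, 261.5), (366, 260.5), (374, 260.5), (382, 261.5), (390, 261.5), (398, 261.5)]
[[0.541, 0.304, 0.0], [0.54, 0.221, 0.0], [0.543, 0.139, 0.0], [0.542, 0.056, 0.0], [0.542, -0.026, 0.0], [0.544, -0.108, 0.0]]
[[0.539, 0.295, 0.038], [0.539, 0.215, 0.038], [0.541, 0.135, 0.038], [0.541, 0.055, 0.038], [0.541, -0.025, 0.038], [0.543, -0.105, 0.038]]
296 [np.uint8(175), np.uint8(119), np.uint8(108), np.uint8(104), np.uint8(100), np.uint8(101), np.uint8(99), np.uint8(100), np.uint8(100), np.uint8(100), np.uint8(100), np.uint8(100), np.uint8(100), np.uint8(99), np.uint8(88), np.uint8(89), np.uint8(104), np.uint8(110), np.uint8(174), np.uint8(193)]
299 [np.uint8(170), np.uint8(121), np.uint8(111), np.uint8(104), np.uint8(99), np.uint8(101), np.uint8(100), np.uint8(100), np.uint8(99), np.uint8(100), np.uint8(100), np.uint8(100), np.uint8(9
[... 3290 characters left out ...]
8(102), np.uint8(73), np.uint8(101), np.uint8(115), np.uint8(116), np.uint8(133), np.uint8(190)]
335 [np.uint8(158), np.uint8(111), np.uint8(90), np.uint8(97), np.uint8(103), np.uint8(102), np.uint8(103), np.uint8(102), np.uint8(103), np.uint8(102), np.uint8(102), np.uint8(103), np.uint8(103), np.uint8(102), np.uint8(73), np.uint8(101), np.uint8(115), np.uint8(115), np.uint8(116), np.uint8(186)]
338 [np.uint8(154), np.uint8(112), np.uint8(90), np.uint8(97), np.uint8(102), np.uint8(102), np.uint8(102), np.uint8(102), np.uint8(102), np.uint8(102), np.uint8(101), np.uint8(103), np.uint8(104), np.uint8(102), np.uint8(82), np.uint8(104), np.uint8(116), np.uint8(116), np.uint8(185), np.uint8(205)]
```

View pics/crop.png

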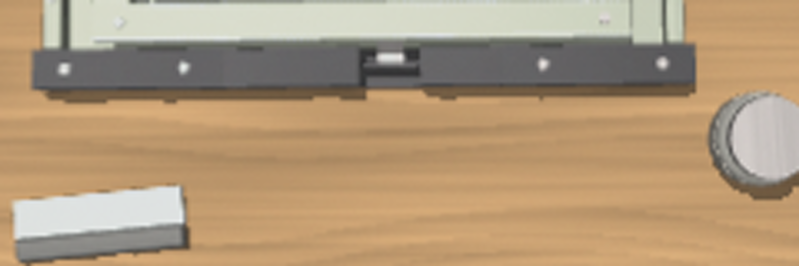

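The crop shows the rail ends near u≈210 and 409, and the notch from u≈307.5 to 325.5. Next I'll get the rail line, yaw and notch position in world coordinates, then the tilted-tool move numbers. Tilting 35° with the tip forward and the jaw along the rail keeps the gripper body clear of the rising hoop.

```bash
cat >> h.py <<'E'
from scipy.spatial.transform import Rotation as Ro
def tool(yaw,tilt=35):
    n=np.array([np.cos(yaw),np.sin(yaw),0]);l=np.array([-n[1],n[0],0]);t=np.radians(tilt)
    x=n*np.sin(t)-np.array([0,0,np.cos(t)]);return n,l,np.c_[x,l,np.cross(x,l)]
def delta(s,p,R):
    R0=Ro.from_quat(s["tool_rot"]).as_matrix()
    return np.round(np.r_[R0.T@(np.array(p)-s["position"])*1e3,Ro.from_matrix(R0.T@R).as_rotvec(degrees=True)],1).tolist()
E
python3 - <<'E'
from h import *
c=pickle.load(open("top.pkl","rb"));im=c["image"].astype(float)
g=im.mean(2)
# dark line just below the rail's top face = upper front edge; sub-pixel top of that drop
pts=[]
for u in [*range(214,304,6),*range(332,406,6)]:
    col=g[250:266,u]; d=np.diff(col); k=int(np.argmin(d[5:12]))+5; pts.append((u,250+k+.5))
pts=np.array(pts);print(pts[:,1])
W=ray(c,pts,.038);a=np.polyfit(W[:,1],W[:,0],1);print("x=a y+b",a,"resid",np.abs(W[:,0]-np.polyval(a,W[:,1])).max())
print("row256 ends",[int(v) for v in g[256,205:215]],[int(v) for v in g[256,402:413]])
yaw=-np.arctan(a[0]);print("yaw",yaw)
E=ray(c,[(209.7,258),(408.5,258),(307,259),(325.5,259)],.038);print(E.round(4).tolist(),np.linalg.norm(E[0]-E[1]))
s=pickle.loads(pickle.dumps(0))
from rig import manip;s=manip.sense();print(Ro.from_quat(s["tool_rot"]).as_matrix().round(3).tolist())
J=ray(c,[(429,272)],.08);B=ray(c,[(540,287)],.17);S=ray(c,[(204,296),(256,305)],.0);print(J,B,S)
E
```

```text
[260.5 256.5 260.5 260.5 260.5 260.5 260.5 255.5 260.5 260.5 260.5 260.5
 260.5 259.5 260.5 259.5 259.5 259.5 259.5 259.5 255.5 259.5 259.5 259.5
 259.5 259.5 255.5 258.5]
x=a y+b [-0.00419999  0.54645677] resid 0.010694300100212772
row256 ends [150, 151, 152, 152, 127, 103, 102, 102, 101, 102] [91, 91, 90, 90, 91, 90, 89, 148, 153, 155, 155]
yaw 0.004199970062263618
[[0.5505, 0.3063, 0.038], [0.5486, -0.1914, 0.038], [0.5471, 0.0623, 0.038], [0.547, 0.0161, 0.038]] 0.4977273355073397
[[-0.0, 0.327, -0.945], [0.001, -0.945, -0.327], [-1.0, -0.001, -0.0]]
[[ 0.51273107 -0.23389881  0.08      ]] [[ 0.47639299 -0.46512684  0.17      ]] [[0.45467048 0.328697   0.        ]
 [0.43145626 0.19471199 0.        ]]
```

```bash
sed -i 's/np.c_\[x,l,np.cross(x,l)\]/np.c_[x,-l,np.cross(x,-l)]/' h.py
python3 - <<'E'
from h import *
c=pickle.load(open("top.pkl","rb"));g=c["image"].astype(float).mean(2);P=[]
for u in [*range(214,304,3),*range(332,406,3)]:
    k=int(np.argmin(np.diff(g[257:264,u])));P.append((u,257+k+.5))
W=ray(c,P,.038);a=np.polyfit(W[:,1],W[:,0],1);r=W[:,0]-np.polyval(a,W[:,1]);m=abs(r)<.003
a=np.polyfit(W[m,1],W[m,0],1);print(a,m.sum(),len(m),np.std(W[m,0]-np.polyval(a,W[m,1])))
yaw=-np.arctan(a[0]);n,l,R=tool(yaw)
from rig import manip;s=manip.sense()
print("yaw",yaw)
for p in([.40,-.25,.30],[.42,.26,.20]):print(delta(s,p,R))
E
```

```text
[-0.00471558  0.5449902 ] 54 55 0.000660406999607106
yaw 0.004715548667711626
[-73.6, -157.8, -296.3, 18.2, 34.7, 5.8]
[27.1, -633.1, -481.8, 18.2, 34.7, 5.8]
```

send_rows --deltas '[-50, -20, -30, 2, 4, 1, 0, -74, -80, -120, 8, 14, 3, 0, -74, -120, -220, 14, 26, 4, 0, -74, -158, -296, 18.2, 34.7, 5.8, 0, -74, -158, -296, 18.2, 34.7, 5.8, 0, -60, -250, -330, 18.2, 34.7, 5.8, 0, -50, -330, -350, 18.2, 34.7, 5.8, 0, -30, -420, -390, 18.2, 34.7, 5.8, 0, 0, -520, -430, 18.2, 34.7, 5.8, 0, 27, -633, -482, 18.2, 34.7, 5.8, 0, 27, -633, -482, 18.2, 34.7, 5.8, 0, 27, -633, -482, 18.2, 34.7, 5.8, 0]' --newtons 10

```text
time: 1.6
position: [0.4039, 0.068, 0.2359]
tool_rot: [0.884, -0.003, -0.468, 0.002]
ft_force: [0.1, -1.2, -0.6]
opening: 0.006
```

send_rows --deltas '[0, 0, 0, 0, 0, 0, 0, 0, 0, 0, 0, 0, 0, 0]'

```text
time: 1.85
position: [0.4042, 0.0662, 0.236]
tool_rot: [0.884, -0.003, -0.468, 0.002]
ft_force: [0.6, -0.2, 0.4]
opening: 0.009
```

Run:
```python
from h import *
from rig import manip;s=manip.sense();n,l,R=tool(.0047)
print(s["time"],s["position"],s["q"].round(2),s["ft_force"].round(2))
for p in([.42,.24,.10],[.50,.24,.018],[.53,.24,.018]):print(delta(s,p,R))
```

```text
1.85 [0.40417204 0.06621619 0.23598527] [-0.04 -0.18  2.24  0.03  0.48  1.52] [ 0.57 -0.18  0.44]
[120.2, -174.7, 63.0, -0.1, 0.8, -0.6]
[232.9, -175.5, 42.9, -0.1, 0.8, -0.6]
[249.8, -175.6, 18.1, -0.1, 0.8, -0.6]
```

send_rows --deltas '[60, -60, 30, 0, 0.8, -0.6, 0, 100, -120, 55, 0, 0.8, -0.6, 0, 120, -195, 60, 0, 0.8, -0.6, 0, 120, -195, 60, 0, 0.8, -0.6, 0, 180, -195, 45, 0, 0.8, -0.6, 0, 210, -195.5, 40, 0, 0.8, -0.6, 0, 238, -195.5, 35, 0, 0.8, -0.6, 0, 238, -195.5, 35, 0, 0.8, -0.6, 0, 238, -195.5, 35, 0, 0.8, -0.6, 0]'

```text
time: 2.98
position: [0.5049, 0.299, 0.0425]
tool_rot: [0.863, -0.013, -0.503, -0.042]
ft_force: [-0.2, 0.7, -0.4]
opening: 0.005
```

Run:
```python
from h import *
from rig import manip;s=manip.sense();n,l,R=tool(.0047)
print(s["time"],s["position"],s["q"].round(2),s["joint_vel"].round(2),s["ft_force"].round(2))
for d in(10,15,20,25,30,35):print(d,delta(s,s["position"]+n*d/1e3+[0,0,.018-s["position"][2]],R))
print(delta(s,s["position"]-l*.1,R))
for k in("scene","top"):
    c=manip.read_camera(k);pickle.dump(c,open(k+"1.pkl","wb"))
im=c["image"];cv2.imwrite("pics/t1.png",cv2.resize(im[235:315,190:430,::-1],None,fx=3.33,fy=3.33,interpolation=cv2.INTER_CUBIC))
```

```text
2.975 [0.50486629 0.29900607 0.04246732] [ 0.53  0.55  1.97 -0.99  0.28  3.1 ] [-0.02  0.02  0.01 -0.    0.01  0.01] [-0.17  0.72 -0.37]
10 [26.2, 0.7, 3.4, -5.2, 5.4, 0.7]
15 [28.7, 0.4, -1.0, -5.2, 5.4, 0.7]
20 [31.2, 0.0, -5.3, -5.2, 5.4, 0.7]
25 [33.6, -0.3, -9.6, -5.2, 5.4, 0.7]
30 [36.1, -0.7, -14.0, -5.2, 5.4, 0.7]
35 [38.6, -1.0, -18.3, -5.2, 5.4, 0.7]
[-1.7, 99.6, -8.9, -5.2, 5.4, 0.7]
```

View pics/t1.png

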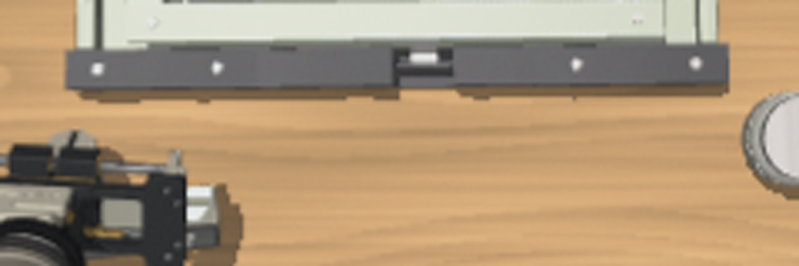

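The tip now hovers beside the squeegee, clear of it. The wrist is at its limits, though (q4≈-1, q5=0.28, q6=3.1), so this tilt doesn't suit the left end. I'll fit simple kinematics to the readings and choose a feasible tilt, jaw sense and starting end.

```bash
cat > k.py <<'E'
from h import *
from scipy.optimize import least_squares as LS
D=[([-1.384,.3425,1.5245,0,1.275,-.146],[.1713,-.496,.2265]),([-.04,-.18,2.24,.03,.48,1.52],[.4042,.0662,.236]),([.53,.55,1.97,-.99,.28,3.1],[.5049,.2990,.0425])]
def fk(q,g):
    h,a,b,L,e=g
    r=lambda ax,t:Ro.from_euler(ax,t)
    A=r('z',q[0])*r('y',q[1]);p=np.array([0,0,h])+A.apply([0,0,a]);A=A*r('y',q[2]);p=p+A.apply([e,0,b])
    A=A*r('z',q[3])*r('y',q[4]);p=p+A.apply([0,0,L]);A=A*r('z',q[5])
    # tool x = flange z ; tool y = flange y at q6=0 up to sign
    M=A.as_matrix();return p,np.c_[M[:,2],M[:,0],M[:,1]]
G=LS(lambda g:np.concatenate([fk(q,g)[0]-p for q,p in D]),[.2,.4,.4,.25,0]).x
lo=np.array([-2.53,-.77,.04,-1,.28,-3.11]);hi=np.array([2.53,2.02,2.7,4.14,2.66,3.11])
def ik(p,R,q0,C=np.eye(3)):
    f=lambda q:np.r_[fk(q,G)[0]-p,.3*Ro.from_matrix((fk(q,G)[1]@C).T@R).as_rotvec()]
    r=LS(f,np.clip(q0,lo+.01,hi-.01),bounds=(lo,hi));return r.x,np.abs(r.fun).max()
E
python3 - <<'E'
from k import *
print(G,[(fk(q,G)[0]-p).round(4).tolist() for q,p in D])
for (q,_),t in zip(D,[[-.697,-.118,.697,-.117],[.884,-.003,-.468,.002],[.863,-.013,-.503,-.042]]):
    print((fk(q,G)[1].T@Ro.from_quat(t).as_matrix()).round(2).tolist())
E
```

```text
[ 0.08593885  0.42937116  0.36888533  0.19767785 -0.0692504 ] [[-0.0753, -0.0122, 0.0248], [-0.0112, -0.0792, -0.0028], [0.0202, -0.0443, -0.022]]
[[1.0, 0.0, 0.0], [0.0, -1.0, -0.0], [0.0, 0.0, -1.0]]
[[1.0, 0.0, -0.0], [0.0, -1.0, -0.01], [-0.0, 0.01, -1.0]]
[[1.0, -0.0, 0.0], [-0.0, -1.0, -0.0], [0.0, 0.0, -1.0]]
```

```bash
python3 - <<'E'
s=open('k.py').read()
s=s.replace("h,a,b,L,e=g","h,a,b,L,e,d=g").replace("apply([0,0,a])","apply([0,d,a])").replace(".25,0])",".25,0,.07])").replace("np.c_[M[:,2],M[:,0],M[:,1]]","np.c_[M[:,2],-M[:,0],-M[:,1]]")
open('k.py','w').write(s)
E
python3 - <<'E'
from k import *
print(G.round(3),[(fk(q,G)[0]-p).round(4).tolist() for q,p in D])
for sg in(1,-1):
  for tilt in(0,10,20,25,30):
    n,l,R=tool(.0047,tilt);R=R@np.diag([1,sg,sg])
    for y in(.24,.04,-.08):
      t=np.radians(tilt);p=[.5437-.0095*np.cos(t),y,.024-.0095*np.sin(t)]
      b=min((ik(p,R,q0) for q0 in([.3,.6,1.9,0,.6,1.5*sg],[.3,.6,1.9,-.5,.5,2*sg],[.1,.6,1.9,.5,.5,1.5*sg],[.3,.6,1.9,2.5,.5,-1.5*sg])),key=lambda a:a[1])
      print(sg,tilt,y,b[0].round(2),round(b[1],4))
E
```

```text
[0.22  0.508 0.379 0.318 0.047 0.077] [[0.0005, 0.0001, -0.0012], [0.0, -0.0012, 0.0023], [-0.0006, 0.0004, -0.0011]]
1 0 0.24 [0.29 0.67 1.58 0.   0.89 1.86] 0.0
1 0 0.04 [-0.07  0.61  1.73 -0.    0.81  1.5 ] 0.0
1 0 -0.08 [-0.29  0.61  1.72 -0.    0.81  1.27] 0.0
1 10 0.24 [ 0.32  0.62  1.73 -0.09  0.63  1.96] 0.0
1 10 0.04 [-0.08  0.55  1.89  0.03  0.53  1.47] 0.0
1 10 -0.08 [-0.32  0.55  1.87  0.11  0.55  1.15] 0.0
1 20 0.24 [ 0.35  0.59  1.87 -0.33  0.37  2.21] 0.0
1 20 0.04 [-0.09  0.52  2.02  0.12  0.28  1.37] 0.0056
1 20 -0.08 [-0.36  0.52  2.02  0.44  0.29  0.8 ] 0.0
1 25 0.24 [ 0.38  0.58  1.93 -0.62  0.28  2.51] 0.0026
1 25 0.04 [-0.1   0.5   2.02  0.19  0.28  1.29] 0.0255
1 25 -0.08 [-0.41  0.52  2.06  0.78  0.28  0.42] 0.0111
1 30 0.24 [ 0.42  0.59  1.95 -1.    0.28  2.93] 0.0129
1 30 0.04 [-0.12  0.57  2.26  2.85  0.28 -1.39] 0.0202
1 30 -0.08 [-0.45  0.55  2.2   1.94  0.28 -0.78] 0.0104
-1 0 0.24 [ 0.29  0.67  1.58 -0.    0.89 -1.28] 0.0
-1 0 0.04 [-0.07  0.61  1.73  0.    0.81 -1.64] 0.0
-1 0 -0.08 [-0.29  0.61  1.72 -0.    0.81 -1.87] 0.0
-1 10 0.24 [ 0.32  0.62  1.73 -0.09  0.63 -1.19] 0.0
-1 10 0.04 [-0.08  0.55  1.89  0.03  0.53 -1.68] 0.0
-1 10 -0.08 [-0.32  0.55  1.87  0.11  0.55 -1.99] 0.0
-1 20 0.24 [ 0.35  0.59  1.87 -0.33  0.37 -0.93] 0.0
-1 20 0.04 [-0.09  0.52  2.02  0.12  0.28 -1.77] 0.0056
-1 20 -0.08 [-0.36  0.52  2.02  0.44  0.29 -2.35] 0.0
-1 25 0.24 [ 0.38  0.58  1.93 -0.62  0.28 -0.63] 0.0026
-1 25 0.04 [-0.1   0.5   2.02  0.19  0.28 -1.85] 0.0255
-1 25 -0.08 [-0.41  0.52  2.06  0.78  0.28 -2.72] 0.0111
-1 30 0.24 [ 0.42  0.59  1.95 -1.    0.28 -0.21] 0.0129
-1 30 0.04 [-0.12  0.57  2.26  2.85  0.28  1.75] 0.0202
-1 30 -0.08 [-0.45  0.55  2.2   1.94  0.28  2.36] 0.0104
```

Tilt 15° is feasible along the whole rail (q5≈0.4) and still keeps the body in front of the hoop's arc, so I'll re-pose to that.

Run:
```python
from k import *
from rig import manip;s=manip.sense();n,l,R=tool(.0047,15)
for y in(.24,.04,-.03):print(ik(np.array([.545,y,.0235]),R,[.1,.55,1.9,0,.5,1.7]))
print(s["position"])
for p in([.49,.26,.09],[.52,.24,.0235]):print(delta(s,p,R))
```

```text
(array([ 0.32994671,  0.60533312,  1.77778898, -0.16843804,  0.51591754,
        2.032541  ]), np.float64(1.27675647831893e-14))
(array([-0.08057839,  0.53671842,  1.93490773,  0.05537925,  0.40963604,
        1.43760464]), np.float64(2.368720811788659e-09))
(array([-0.23177381,  0.53590108,  1.93679401,  0.14985305,  0.41823558,
        1.20499204]), np.float64(5.295889380926401e-12))
[0.50351775 0.29885113 0.04362182]
[-47.7, 36.8, -14.4, -5.0, -14.6, 1.6]
[24.5, 58.8, -9.4, -5.0, -14.6, 1.6]
```

send_rows --deltas '[-40, 15, -12, -2, -6, 0.6, 0, -48, 37, -14, -5, -14.6, 1.6, 0, -48, 37, -14, -5, -14.6, 1.6, 0, -48, 37, -14, -5, -14.6, 1.6, 0, -48, 37, -14, -5, -14.6, 1.6, 0, -48, 37, -14, -5, -14.6, 1.6, 0]'

```text
time: 3.82
position: [0.4886, 0.2611, 0.0903]
tool_rot: [0.794, 0.003, -0.608, 0.002]
ft_force: [0.4, -0.4, -0.4]
opening: 0.002
```

Run:
```python
from h import *
from rig import manip;s=manip.sense();n,l,R=tool(.0047,15)
print(s["time"],s["position"],s["q"].round(2),s["ft_force"].round(2))
for p in([.52,.24,.05],[.52,.24,.0235]):print(delta(s,p,R))
```

```text
3.825 [0.48858051 0.26107019 0.09030523] [ 0.41  0.45  1.83 -0.18  0.63  2.11] [ 0.42 -0.35 -0.41]
[47.1, 21.3, -19.7, 0.1, -0.1, 0.1]
[72.6, 21.3, -12.7, 0.1, -0.1, 0.1]
```

send_rows --deltas '[30, 15, -20, 0, 0, 0, 0, 55, 21, -18, 0, 0, 0, 0, 72.5, 21, -12.5, 0, 0, 0, 0, 72.5, 21, -12.5, 0, 0, 0, 0, 72.5, 21, -12.5, 0, 0, 0, 0]'

```text
time: 4.45
position: [0.5202, 0.2415, 0.0238]
tool_rot: [0.794, 0.004, -0.608, 0.002]
ft_force: [-0.1, -0.4, 0.9]
opening: 0.006
```

Run:
```python
from h import *
from rig import manip;s=manip.sense()
print(s["time"],s["position"],s["q"].round(2),s["ft_force"].round(2),Ro.from_quat(s["tool_rot"]).as_matrix().round(4).tolist())
```

```text
4.45 [0.52016575 0.24153414 0.02377651] [ 0.35  0.58  1.84 -0.19  0.48  2.07] [-0.08 -0.4   0.93] [[0.2607, 0.0091, -0.9654], [0.0035, -1.0, -0.0085], [-0.9654, -0.0011, -0.2607]]
```

send_rows --deltas '[1.3, 0, -4.8, 0, 0, 0, 0, 2.6, 0, -9.7, 0, 0, 0, 0, 2.8, 0, -10.6, 0, 0, 0, 0, 2.8, 0, -10.6, 0, 0, 0, 0]'

```text
time: 4.95
position: [0.5313, 0.2412, 0.0235]
tool_rot: [0.794, 0.004, -0.608, 0.002]
ft_force: [-0.6, 0.1, -0.2]
opening: 0.005
```

send_rows --deltas '[0.25, 0, -1, 0, 0, 0, 0, 0.5, 0, -2, 0, 0, 0, 0, 0.5, 0, -2, 0, 0, 0, 0]'

```text
time: 5.32
position: [0.5333, 0.2413, 0.0234]
tool_rot: [0.794, 0.004, -0.608, 0.002]
ft_force: [-0.7, -0.8, -0.0]
opening: 0.007
```

send_rows --deltas '[0.25, 0, -1, 0, 0, 0, 0, 0.25, 0, -1, 0, 0, 0, 0]'

```text
time: 5.58
position: [0.5339, 0.2413, 0.0233]
tool_rot: [0.794, 0.004, -0.609, 0.002]
ft_force: [-1.4, 0.3, 0.7]
opening: 0.009
```

send_rows --deltas '[0.25, 0, -1, 0, 0, 0, 0, 0.25, 0, -1, 0, 0, 0, 0]'

```text
time: 5.82
position: [0.5343, 0.2413, 0.0232]
tool_rot: [0.793, 0.004, -0.609, 0.002]
ft_force: [-6.1, 0.4, 3.3]
opening: 0.006
```

Contact came at TCP x≈0.534, as predicted, at about 6 N. I'll ease off slightly and slide right along the rail.

send_rows --deltas '[-0.1, 2, 0.3, 0, 0, 0, 0, -0.1, 6, 0.3, 0, 0, 0, 0, -0.1, 10, 0.3, 0, 0, 0, 0, -0.1, 15, 0.35, 0, 0, 0, 0, -0.1, 20, 0.4, 0, 0, 0, 0, -0.1, 25, 0.4, 0, 0, 0, 0, -0.1, 30, 0.4, 0, 0, 0, 0, -0.1, 35, 0.45, 0, 0, 0, 0, -0.1, 40, 0.45, 0, 0, 0, 0]'

```text
time: 6.95
position: [0.5343, 0.2012, 0.023]
tool_rot: [0.793, 0.004, -0.609, 0.002]
ft_force: [-4.2, 3.1, 1.5]
opening: 0.007
```

send_rows --deltas '[0, 5, 0, 0, 0, 0, 0, 0, 10, 0, 0, 0, 0, 0, 0, 15, 0.1, 0, 0, 0, 0, 0, 20, 0.1, 0, 0, 0, 0, 0, 25, 0.1, 0, 0, 0, 0, 0, 30, 0.1, 0, 0, 0, 0, 0, 35, 0.15, 0, 0, 0, 0, 0, 40, 0.15, 0, 0, 0, 0, 0, 45, 0.2, 0, 0, 0, 0, 0, 50, 0.2, 0, 0, 0, 0, 0, 55, 0.25, 0, 0, 0, 0, 0, 60, 0.25, 0, 0, 0, 0]'

```text
time: 8.45
position: [0.5349, 0.1411, 0.023]
tool_rot: [0.793, 0.004, -0.609, 0.002]
ft_force: [-3.8, 2.7, 0.2]
opening: 0.007
```

send_rows --deltas '[0, 5, 0, 0, 0, 0, 0, 0, 10, 0, 0, 0, 0, 0, 0, 15, 0.1, 0, 0, 0, 0, 0, 20, 0.1, 0, 0, 0, 0, 0, 25, 0.1, 0, 0, 0, 0, 0, 30, 0.1, 0, 0, 0, 0, 0, 35, 0.15, 0, 0, 0, 0, 0, 40, 0.15, 0, 0, 0, 0, 0, 45, 0.2, 0, 0, 0, 0, 0, 50, 0.2, 0, 0, 0, 0, 0, 55, 0.25, 0, 0, 0, 0, 0, 60, 0.25, 0, 0, 0, 0]'

```text
time: 9.95
position: [0.5351, 0.081, 0.0229]
tool_rot: [0.793, 0.004, -0.609, 0.002]
ft_force: [-3.7, 3.1, 0.6]
opening: 0.01
```

send_rows --deltas '[0, 5, 0, 0, 0, 0, 0, 0, 10, 0, 0, 0, 0, 0, 0, 15, 0, 0, 0, 0, 0, 0, 20, 0, 0, 0, 0, 0, 0, 25, 0.1, 0, 0, 0, 0, 0, 29, 0.1, 0, 0, 0, 0, 0, 32, 0.1, 0, 0, 0, 0]'

```text
time: 10.82
position: [0.537, 0.0488, 0.0236]
tool_rot: [0.794, 0.004, -0.607, 0.002]
ft_force: [-0.3, -0.4, 0.2]
opening: 0.004
```

send_rows --deltas '[0, 1, 0, 0, 0, 0, 0, 0, 2, 0, 0, 0, 0, 0, 0, 3, 0, 0, 0, 0, 0]'

```text
time: 11.2
position: [0.5361, 0.0463, 0.0231]
tool_rot: [0.794, 0.004, -0.608, 0.002]
ft_force: [-0.2, 0.5, -0.4]
opening: 0.005
```

send_rows --deltas '[0, 1, 0, 0, 0, 0, 0, 0, 2, 0, 0, 0, 0, 0]'

```text
time: 11.45
position: [0.536, 0.0443, 0.0231]
tool_rot: [0.794, 0.004, -0.608, 0.002]
ft_force: [-0.1, 1.3, 0.1]
opening: 0.005
```

send_rows --deltas '[0, 1, 0, 0, 0, 0, 0, 0, 2, 0, 0, 0, 0, 0]'

```text
time: 11.7
position: [0.536, 0.0423, 0.0231]
tool_rot: [0.794, 0.004, -0.608, 0.002]
ft_force: [-1.6, 0.0, -1.0]
opening: 0.003
```

The contact force vanished at y≈0.049, so the tip has dropped off the face into the notch, as the image predicted (centre ≈0.039). I'll centre on it and move in.

send_rows --deltas '[0, 1.5, 0, 0, 0, 0, 0, 0, 3, 0, 0, 0, 0, 0, 0.5, 3, -2, 0, 0, 0, 0, 1, 3, -4, 0, 0, 0, 0, 1.6, 3, -6, 0, 0, 0, 0, 2.1, 3, -8, 0, 0, 0, 0, 2.6, 3, -10, 0, 0, 0, 0, 2.6, 3, -10, 0, 0, 0, 0]'

```text
time: 12.7
position: [0.5465, 0.0395, 0.0232]
tool_rot: [0.794, 0.004, -0.608, 0.002]
ft_force: [0.6, -0.5, 0.5]
opening: 0.001
```

Run:
```python
from h import *
from rig import manip;s=manip.sense()
print(s["time"],s["position"],s["q"].round(2),s["ft_force"].round(2))
c=manip.read_camera("scene");pickle.dump(c,open("s2.pkl","wb"));im=c["image"]
cv2.imwrite("pics/s2.png",cv2.resize(im[120:360,200:500,::-1],None,fx=2.5,fy=2.5,interpolation=cv2.INTER_CUBIC))
```

```text
12.7 [0.54652149 0.03945697 0.02315931] [-0.08  0.54  1.93  0.06  0.41  1.43] [ 0.64 -0.53  0.49]
```

View pics/s2.png

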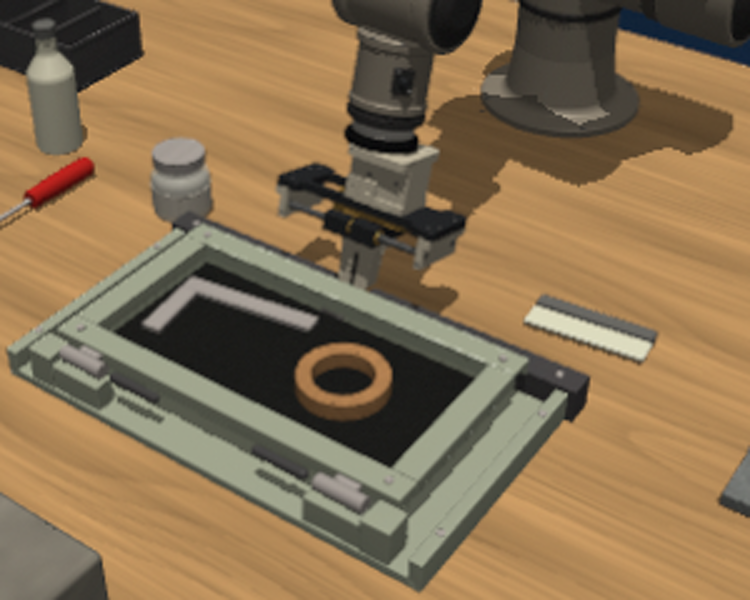

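The fingertip (crop around (355,270)) is inside the notch, the hoop is still shut and everything else is in place. Plate contact is expected at x≈0.549, so I'll press straight in.

send_rows --deltas '[0.4, 0, -1.5, 0, 0, 0, 0, 0.8, 0, -3, 0, 0, 0, 0, 1.2, 0, -4.5, 0, 0, 0, 0, 1.4, 0, -5.5, 0, 0, 0, 0, 1.7, 0, -6.5, 0, 0, 0, 0]'

```text
time: 13.38
position: [0.5512, 0.0396, 0.0227]
tool_rot: [0.793, 0.004, -0.61, 0.002]
ft_force: [-7.7, -1.7, 6.3]
opening: 0.008
```

send_rows --deltas '[0.3, 0, -1, 0, 0, 0, 0, 0.5, 0, -2, 0, 0, 0, 0, 0.5, 0, -2, 0, 0, 0, 0]'

```text
time: 13.75
position: [0.5532, 0.0396, 0.0227]
tool_rot: [0.793, 0.004, -0.61, 0.002]
ft_force: [-7.4, -0.4, 4.5]
opening: 0.003
```

send_rows --deltas '[0.3, 0, -1, 0, 0, 0, 0, 0.4, 0, -1.7, 0, 0, 0, 0, 0.4, 0, -1.7, 0, 0, 0, 0]'

```text
time: 14.12
position: [0.5546, 0.0396, 0.0227]
tool_rot: [0.792, 0.004, -0.61, 0.002]
ft_force: [-8.6, -0.5, 5.9]
opening: 0.005
```

Run:
```python
from h import *
from rig import manip
a=pickle.load(open("s2.pkl","rb"))["image"].astype(int)
c=manip.read_camera("scene");im=c["image"];s=manip.sense()
print(s["time"],s["position"],s["ft_force"].round(2),(np.abs(im-a).max(2)>40)[200:360,200:440].sum())
cv2.imwrite("pics/s3.png",cv2.resize(im[100:360,180:500,::-1],None,fx=2.3,fy=2.3))
```

```text
14.175 [0.55459423 0.03961517 0.02267263] [-8.47 -2.09  6.32] 5651
```

The scene has changed, which suggests the hoop is rising. I'll draw the finger straight out and then look.

send_rows --deltas '[-0.8, 0, 3, 0, 0, 0, 0, -2, 0, 8, 0, 0, 0, 0, -4, 0, 15, 0, 0, 0, 0, -6, 0, 23, 0, 0, 0, 0, -8, 0, 32, 0, 0, 0, 0, -11, 0, 42, 0, 0, 0, 0, -15, 0, 56, 0, 0, 0, 0, -19, 0, 70, 0, 0, 0, 0, -24, 0, 90, 0, 0, 0, 0, -24, 0, 90, 0, 0, 0, 0, -24, 0, 90, 0, 0, 0, 0, -24, 0, 90, 0, 0, 0, 0]'

```text
time: 15.68
position: [0.4648, 0.0386, 0.0233]
tool_rot: [0.794, 0.004, -0.608, 0.002]
ft_force: [0.1, 0.7, -0.4]
opening: 0.003
```

Run:
```python
from h import *
from rig import manip
c=manip.read_camera("scene");im=c["image"];s=manip.sense();pickle.dump(c,open("s4.pkl","wb"))
print(s["time"],s["position"],s["ft_force"].round(2),s["q"].round(2))
cv2.imwrite("pics/s4.png",cv2.resize(im[100:360,180:500,::-1],None,fx=2.3,fy=2.3))
```

```text
15.725 [0.4645953  0.0386426  0.02319941] [0.35 0.36 0.08] [-0.1   0.45  2.15  0.11  0.28  1.36]
```

View pics/s4.png

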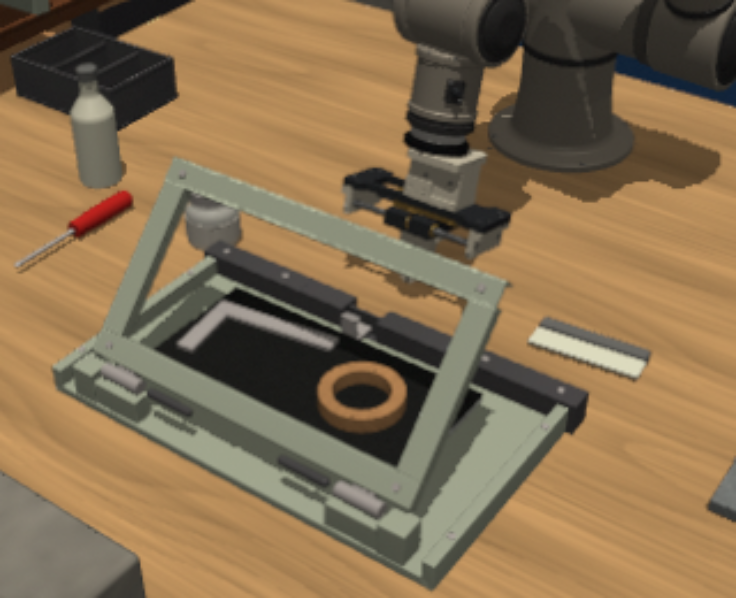

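The hoop stands open, and the tape, square, squeegee and jar look undisturbed. I'll lift a little so the wrist isn't sitting at its limit, then compare the pictures.

send_rows --deltas '[-20, 0, -5, 0, 0, 0, 0, -40, 0, -11, 0, 0, 0, 0, -58, 0, -16, 0, 0, 0, 0, -58, 0, -16, 0, 0, 0, 0, -58, 0, -16, 0, 0, 0, 0, -58, 0, -16, 0, 0, 0, 0]'

```text
time: 16.48
position: [0.4636, 0.0387, 0.0824]
tool_rot: [0.793, 0.004, -0.609, 0.002]
ft_force: [-0.0, -0.1, 0.4]
opening: 0.007
```

Run:
```python
from h import *
from rig import manip
c=manip.read_camera("scene");im=c["image"].astype(int);s=manip.sense()
print(s["time"],s["position"],s["ft_force"].round(2),s["q"].round(2),abs(s["joint_vel"]).max().round(3))
p=pickle.load(open("s4.pkl","rb"))["image"].astype(int);o=pickle.load(open("scene.pkl","rb"))["image"].astype(int)
d=lambda a,b,r:int((np.abs(a-b).max(2)>30)[r[1]:r[3],r[0]:r[2]].sum())
print("hoop change",d(im,p,(200,160,340,350)))
for n,r in dict(squeegee=(405,232,470,268),driver=(185,180,240,220),spray=(205,125,235,182),brush=(485,268,532,330)).items():print(n,d(im,o,r))
# tape centre (orange) and hoop front-bar height: corners seen in s4 crop
for a in(o,im):
    m=(a[...,0]>130)&(a[...,0]-a[...,2]>50)&(a[...,0]-a[...,1]>35);m[:250]=0;m[300:]=0;m[:,:312]=0;m[:,362:]=0
    v,u=np.nonzero(m);print("tape",u.mean().round(1),v.mean().round(1))
cv2.imwrite("pics/t5.png",manip.read_camera("top")["image"][130:320,190:500,::-1].repeat(2,0).repeat(2,1))
```

```text
16.525 [0.46364313 0.03871146 0.08240655] [-0.05 -0.   -0.26] [-0.1   0.32  2.1   0.07  0.47  1.4 ] 0.004
hoop change 389
squeegee 33
driver 46
spray 0
brush 0
tape 337.1 269.8
tape 337.1 269.9
```

View pics/t5.png

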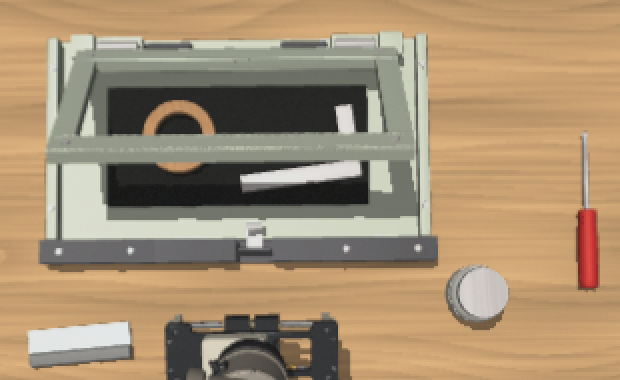

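The top view shows the hoop open, with the tape, square, squeegee (28–132 px), jar and driver unmoved. The 389 changed pixels could be the hoop still rising, so I'll let it settle and compare once more before handing in.

send_rows --deltas '[0, 0, 0, 0, 0, 0, 0, 0, 0, 0, 0, 0, 0, 0, 0, 0, 0, 0, 0, 0, 0, 0, 0, 0, 0, 0, 0, 0, 0, 0, 0, 0, 0, 0, 0, 0, 0, 0, 0, 0, 0, 0, 0, 0, 0, 0, 0, 0, 0]'

```text
time: 17.45
position: [0.4641, 0.0387, 0.0833]
tool_rot: [0.794, 0.004, -0.608, 0.002]
ft_force: [0.1, 0.4, 0.2]
opening: 0.004
```

Run:
```python
from h import *
from rig import manip
a=manip.read_camera("scene")["image"].astype(int)
for _ in range(8): b=manip.read_camera("scene")["image"].astype(int)
n=int((np.abs(a-b).max(2)>30)[160:350,200:430].sum());print("change",n,manip.sense()["ft_force"].round(2))
if n<20: print(manip.sign_off())
```

```text
change 14 [ 0.35 -0.    0.08]
the job is handed in; nothing more can be done
None
```

The hoop is open and standing on its own springs. I handed the job in at about 18 s of the 64 s allowed.

- **Sliding along the rail:** With the gripper shut, I touched the rail's front face about 184 mm left of its middle. I ran right along it at about 4 N. The contact force disappeared near y = 0.049 m, where the pictures had put the notch (centre about y = 0.039 m).
- **Pressing the catch:** I centred the finger and pressed the catch straight in. It went about 5 mm, with roughly 8.6 N along the push. The hoop sprang up, and I drew the finger straight out and lifted the arm clear.
- **Last checks:** The hoop was steady in the pictures and the force readings were zero within noise. The tape's position was unchanged. Compared with the first pictures, the spray and brush areas had not changed, and the squeegee and driver areas differed by only 33 and 46 pixels. I checked the jar and square by eye only.
- **What went wrong or differed:**
  - My first approach used a 35° tilt, which ran the wrist up to its joint limits before I touched anything. I switched to 15°.
  - In the first check after withdrawing, the hoop area still differed by 389 pixels, so I waited about a second. The next comparison, over 0.4 s, showed only 14.

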